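Level the round-bottomed bowl in its carving ring and clamp it again

TASK

The turned wooden bowl is clamped at a tilt in the cork-buttoned ring of the carving stand. Back the clamp screw off by its yellow bar handle just enough to free the bowl (about a quarter of a turn anticlockwise, never more than half), push the raised side of the rim down until the bowl sits upright in the ring with its rim level, then turn the screw clockwise to where it was so that the foot holds the bowl firmly again, and let go. Leave the other tools on the bench where they lie.

Things in the scene. Friction and masses are not known exactly. Their poses are not given: they have to be found in the camera images.
- bowl: Dark reddish-brown turned wooden bowl, a half ball: outer radius 85 mm, wall 9 mm, flat rim, about 0.26 kg. Origin: centre of the rim circle and of the ball shape, level with the rim's face. z: out of the mouth; vertical when level. It starts leaning 30 degrees; the rim is highest (42 mm above the origin) opposite to where z leans, never on the column's side of the ring.
- stand: Fixed carving stand. Origin: on the bench, on the ring's axis; x points to the clamp's column. Plywood board 18 mm thick, 285 x 200 mm (x from -110 to 175 mm); wooden ring 140 mm across, its six cork buttons up to 43 mm above the bench. With the screw loose the bowl keeps its tilt by friction in the ring, turns about its centre when the rim is pressed with some 1 to 4 N, and stays where it is left.
- ring_centre (a point): Point of the stand where the bowl's origin lies when seated: on the ring's axis, 107 mm above the bench; axes as the stand's. The clamp's grey column (30 mm square, 141 mm tall) stands at x = 135 mm. From it a level grey arm, 24 mm wide, reaches over the bowl to the ring's axis, underside 18 mm and top 34 mm above this point, ending in a boss of 19 mm radius that carries the screw.
- screw_grip (a point): Middle of the clamp screw's yellow bar handle, on the ring's axis, 59 mm above ring_centre. The bar is 64 mm long along this point's x, 13 mm thick along y, 26 mm high (44 to 70 mm above ring_centre), its lower edge 10 mm above the clamp arm. Turns and rises with the screw.
- clamp_screw (a joint): Turn of the screw in rad: 0 at the start (tight), growing anticlockwise from above (loosening); rises 8 mm per turn. At 0 the foot presses the bowl with about 10 N; it lets go at about 1.1 rad, and at 1.4 rad the bowl can be tipped freely. Turned back to 0 it presses as before; stop at -0.6 (about 16 N). Turns stiffly (0.06 N m), stays where it is left.
- clamp_foot: Foot of the clamp screw: a black rubber ball of 12 mm radius under a steel neck, hanging on the ring's axis and pressing on the bottom of the bowl's inside. It moves up and down with the screw and does not turn. Origin: on the axis, level with ring_centre.
- mallet: Carver's mallet lying near the stand, dark wooden head 68 mm thick, light handle, 215 mm long over all; leave it. Origin: on the bench where head and handle meet.
- gouge: Carving gouge with a brown wooden handle, 250 mm long, 29 mm thick, lying beside the stand; leave it. Origin: on the bench at mid length, x towards the blade.
- gouge_b: Carving gouge with a red handle, 250 mm long, 29 mm thick, lying beside the first; leave it. Origin as for the other gouge.
- bench_plane: Metal hand plane with dark wooden handles, 240 x 62 mm, about 85 mm tall; leave it. Origin: under its middle.
- flask: Dark steel drinking flask with a black screw cap, standing upright, 72 mm across, 257 mm tall; leave it. Origin: centre of its underside.
- tape_measure: Green tape measure, 70 x 36 x 66 mm, standing on its edge; leave it. Origin: centre of its underside.
- screwdriver: Screwdriver with a red handle, 200 mm long, lying on the bench; leave it. Origin: on the bench under its middle.
- sanding_block: Cork sanding block, 110 x 65 x 40 mm; leave it. Origin: centre of its underside.

How it is judged:
By the outcome, as a careful person would: the job done as asked, in the order asked, and still so for the second after the job is handed in, with the robot touching nothing.
It also fails if it takes over 67 s, if anything falls off the work surface, if the arm or the gripper's body presses on something with over 40 N, if the wrist force passes 120 N, or if a joint passes its speed limit or range.

ROBOT

A 6-joint arm with a two-finger parallel gripper is mounted at the origin on the work surface. World frame = base frame: x ahead of the robot, y to its left, z up, the work surface at z = 0. Lengths are in m, angles in rad, forces in N, time in s.
With the tool pointing down it reaches from about 0.35 to 0.975 m from the base axis. Payload 4.9 kg.
Tool frame: the origin (TCP) lies at the very end of the fingers, on their centre line; the grasp point (between the pads) lies 19 mm behind it; z points along the fingers, y is the direction in which the jaws open and shut (so a half turn about z gives the same grasp; the last joint's range is limited). The gripper opens to 85 mm and grips with 20 to 120 N. Pads are 22 mm wide; open, the fingers measure 114 mm over their backs; the gripper's body (76 mm by 85 mm) begins 54 mm behind the grasp point. The pads swing forward as they close: fully open they stand 13 mm farther back than shut.
Start: joints at [-1.245, 0.053, 1.613, -0, 1.476, -0.119], TCP at [0.269, -0.564, 0.231] pointing down, gripper open.
Joint ranges: [-3.01, 3.01], [-1.01, 2.22], [0.06, 2.58], [-1.02, 4.17], [0.09, 2.62], [-3.14, 3.14]. Speed limits (rad/s): [2.57, 2.57, 3.14, 3.14, 3.14, 3.14].

INTERFACE

Orientations are given as a unit quaternion [w, x, y, z].
In Python, from plant import state, grab_frame, camera_model, job_done, search_frame, masks_of, place_of gives the robot as it stands.
- The arm moves only by the tool drive_tool, never from a script. Its argument "series" is a list of rows, each a list of 2 entries, a list of its own where there are three numbers: the shift along the world's x, y, z in m, then the turn, a rotation vector about the world's x, y, z in degrees. A call has 1 to 8 rows; each row is the pose to reach, as a shift and turn from the pose commanded when the call began; what a row does not reach only later rows make up. A row lasts 1/10 s, in which the tool goes at most 50 mm and 8.59 degrees, less where a joint would pass 70% of its speed; a pose out of reach is approached as far as the arm can. A call with a gripper value outside its range is refused whole. "fingers" is the closure, from -1 (fully open) to 1 (shut), so that 0 is half open, set as the call begins (left out, the last holds). The fingers move at their own pace and stop on an object; the grip force is fixed at half the most. Time passes only in rows, so rows that repeat a pose let the fingers close. It gives the time, the measured TCP pose, the force and the opening at its end, in the units of the state.
- state(): the state, without advancing time (a new reading comes with each control period).
- grab_frame(name): name is "scene" or "top"; returns the picture (400x640x3 uint8, red, green, blue); there is no depth.
- camera_model(name): a dict with "fovy" (degrees; the focal length in pixels is half the picture's height over the tangent of half this angle, whatever the lens; pixels are square), "cx", "cy" (the principal point, pixels), "rvec" (rotation vector, rad) and "tvec" (3), from world to camera coordinates, as OpenCV has them. Camera axes: x right, y down, z forward; pixel columns grow to the right and rows downward; lengths in m; the calibration is good to about 2 mm. A picture is of the moment at which its call begins. camera_model takes no time and is no camera call.
- job_done(): hands the job in, once; it reports no verdict.
Trained networks look in the newest picture that a camera, given by its name, has taken for a name from the list of things; names that differ only in an ending like _2 or _b are one class to them, and where a whole thing is asked for, a point or a joint stands for the part that bears it (a point fixed in the world has none). Each returns a list of dicts, best first, with "confidence" (0 to 1); they miss things now and then, are a little off and sometimes report something else, mostly with a low value. They report only what shows in the picture. A call takes as long as a camera call.
- search_frame(camera, name): "location" ([x, y, z] in m, in world coordinates, good to about 4 mm: the middle of the surface that is visible of it).
- masks_of(camera, name): "pixels" (400x640 bool, what is visible of it).
- place_of(camera, name): "location" ([x, y, z] in m, in world coordinates, good to about 4 mm: a listed point, or the origin of a listed thing).
The state is a dict: "time": time; "joint_pos": joint angles; "joint_vel": joint speeds; "joint_efforts": joint torques, N m; "tool_pos": TCP position; "tool_rot": TCP orientation; "contact_force": force on the tool from outside, world axes, zero at the start; "ft_torque": the same for the moment, N m; "gripper_width": opening from 0.0 (shut) to 1.0 (fully open).
Only numpy, scipy, OpenCV 4.12 (cv2) and the standard library are available. Lean on these libraries where they do the work, as an engineer would, in place of code of your own. Each camera call takes 0.05 s, during which the arm holds its last target.

## Working session

There is one attempt and no reset: what is moved stays moved. The work goes in short steps, Python scripts to look and compute and a tool call to move; the robot and the scene stay as the last step left them, time stands still between calls to the robot, and variables do not carry over. Pictures are saved under pics/ and viewed, and the job is handed in when it is done.

Besides the shell and the picture viewer there is one more tool, called as name(argument=value, ...) on one line, values as JSON. drive_tool: Moves the arm, as the interface text tells. Its arguments: {"type":"object","properties":{"series":{"type":"array","items":{"type":"array"}},"fingers":{"type":"number"}},"required":["series"]}

```bash
ls; mkdir -p pics; python3 - <<'E'
from plant import *
import cv2
s=state();print(s)
for c in("scene","top"):
    f=grab_frame(c);cv2.imwrite(f"pics/{c}0.png",f[:,:,::-1]);print(camera_model(c))
    for n in("bowl","stand","ring_centre","screw_grip","clamp_foot","flask","mallet","bench_plane","tape_measure"):
        print(c,n,[(x["location"],x["confidence"]) for x in place_of(c,n)[:2]])
E
```

```text
pics
{'time': 0.0, 'joint_pos': array([-1.24498114e+00,  5.33850926e-02,  1.61429538e+00, -1.04206865e-05,
        1.47601068e+00, -1.19018682e-01]), 'joint_vel': array([-0.0016288 ,  0.0009741 , -0.00204399,  0.00178671,  0.00077937,
       -0.00070677]), 'joint_efforts': array([-3.01961472e-04, -3.93685734e+01, -3.70173991e+01, -1.38443775e-04,
        7.14834416e-03, -9.76216057e-06]), 'tool_pos': array([ 0.26872747, -0.56358404,  0.2300447 ]), 'tool_rot': array([-1.04310872e-03,  9.75366506e-01,  2.20588029e-01, -1.13455922e-04]), 'contact_force': array([-0.27354634,  0.53976053, -0.15517487]), 'ft_torque': array([ 0.03238072, -0.038853  , -0.02440035]), 'gripper_width': 0.998767459013965}
{'fovy': 57.379575911073914, 'cx': 326.6168493653501, 'cy': 207.69739478405924, 'rvec': array([ 2.48616237,  0.66226541, -0.21245498]), 'tvec': array([-0.42557772, -0.1447416 ,  1.31111533])}
scene bowl [([0.6113, 0.0651, 0.1097], 0.91)]
scene stand [([0.6052, 0.0613, 0.0012], 0.86)]
scene ring_centre [([0.6116, 0.0597, 0.108], 0.56)]
scene screw_grip [([0.6084, 0.0575, 0.1646], 0.66)]
scene clamp_foot [([0.5493, 0.2085, 0.0023], 0.54), ([0.6055, 0.0617, 0.109], 0.39)]
scene flask []
scene mallet [([0.6614, -0.1012, -0.0019], 0.59)]
scene bench_plane [([0.3461, 0.4734, -0.0023], 0.84)]
scene tape_measure [([0.3475, -0.4354, 0.0024], 0.64)]
{'fovy': 48.32825929881746, 'cx': 312.338077566656, 'cy': 194.70147443836683, 'rvec': array([ 2.20483517, -2.14017607,  0.12540995]), 'tvec': array([-0.01877295,  0.52185804,  1.77087927])}
top bowl [([0.6134, 0.0595, 0.1053], 0.88)]
top stand [([0.6087, 0.0618, -0.0035], 0.83), ([0.5454, 0.5176, -0.0035], 0.42)]
top ring_centre [([0.6082, 0.0623, 0.1079], 0.82)]
top screw_grip [([0.6079, 0.0633, 0.1669], 0.5)]
top clamp_foot []
top flask []
top mallet [([0.6599, -0.1001, -0.0034], 0.83)]
top bench_plane [([0.3462, 0.4669, -0.0027], 0.85)]
top tape_measure [([0.3498, -0.434, 0.0031], 0.46)]
```

View pics/scene0.png

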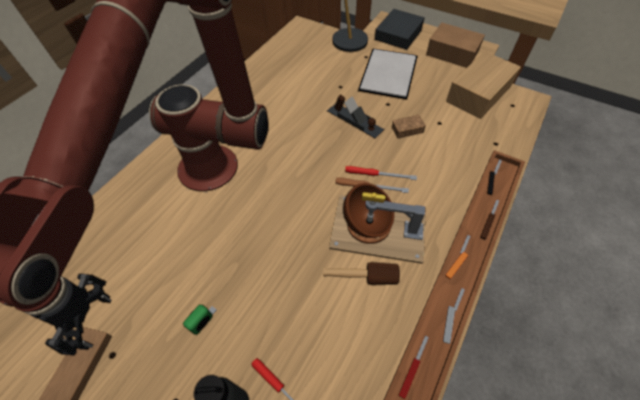

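View pics/top0.png

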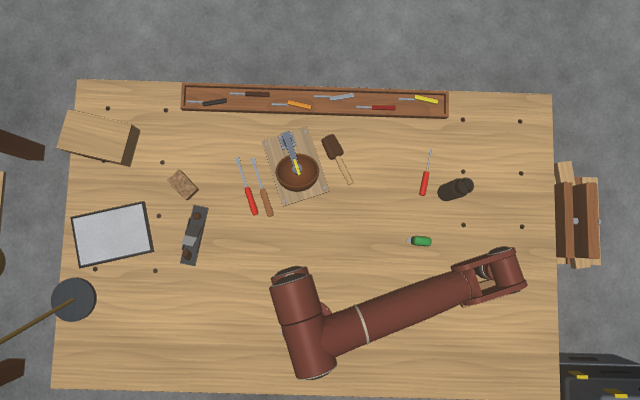

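```bash
python3 - <<'E'
import cv2
for c,(x0,x1,y0,y1) in (("scene",(230,400,110,260)),("top",(220,420,100,260))):
    f=cv2.imread(f"pics/{c}0.png")[y0:y1,x0:x1]
    cv2.imwrite(f"pics/{c}0z.png",cv2.resize(f,None,fx=3.7,fy=3.7,interpolation=cv2.INTER_CUBIC))
E
```

```text
(no output)
```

View pics/scene0z.png

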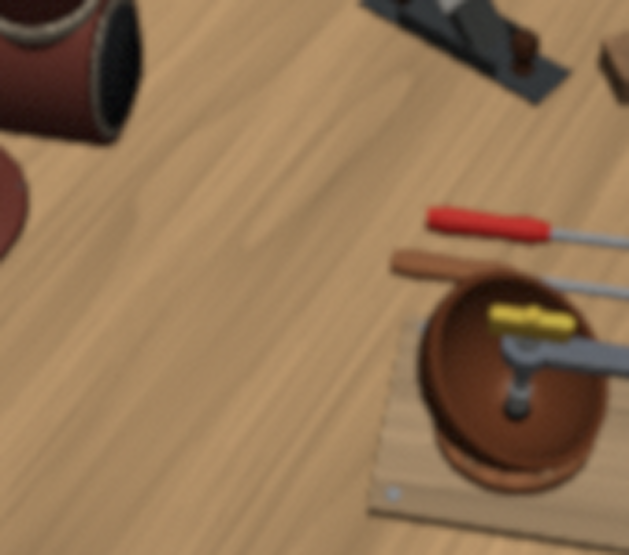

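View pics/top0z.png

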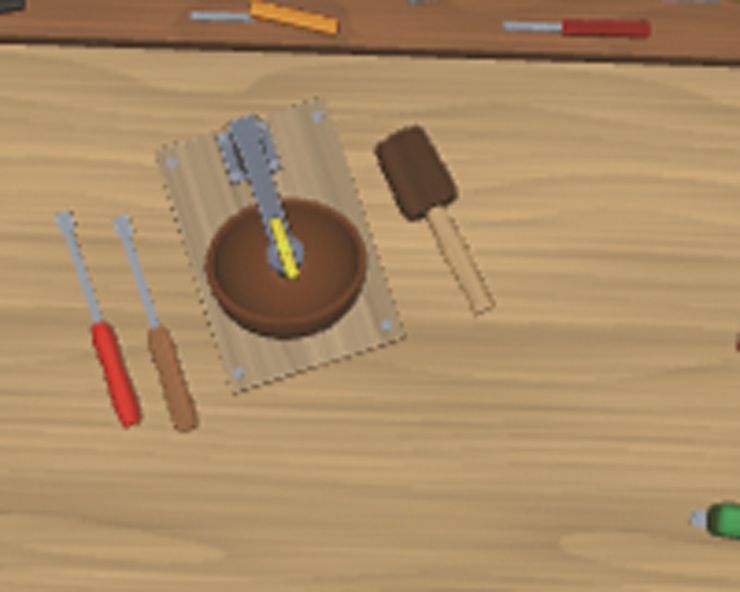

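```bash
cat > h.py <<'E'
from plant import *
import numpy as np, cv2
from scipy.optimize import minimize
def cam(c):
    m=camera_model(c);f=200/np.tan(np.radians(m["fovy"]/2))
    K=np.array([[f,0,m["cx"]],[0,f,m["cy"]],[0,0,1]]);return K,m["rvec"],m["tvec"]
def proj(c,P):
    K,r,t=cam(c);return cv2.projectPoints(np.asarray(P,float).reshape(-1,3),r,t,K,None)[0].reshape(-1,2)
def unproj(c,uv,z):
    K,r,t=cam(c);R=cv2.Rodrigues(r)[0];C=-R.T@t
    d=(R.T@np.linalg.inv(K)@np.c_[np.asarray(uv,float).reshape(-1,2),np.ones(len(np.asarray(uv).reshape(-1,2)))].T).T
    return C+d*((z-C[2])/d[:,2])[:,None]
def bowlpts(c0,rv):
    R=cv2.Rodrigues(np.array(rv,float))[0]
    th=np.linspace(0,2*np.pi,72,endpoint=False);P=[]
    for el in np.linspace(0,np.pi/2,14):
        P.append(np.c_[np.cos(th)*np.cos(el),np.sin(th)*np.cos(el),-np.sin(el)+0*th]*.085)
    return np.vstack(P)@R.T+c0
def sil(c,P,S=4):
    p=proj(c,P);h=cv2.convexHull((p*S*16+8*(S-1)).astype(np.int32).reshape(-1,1,2))
    m=np.zeros((400*S,640*S),np.uint8);cv2.fillConvexPoly(m,h,255,cv2.LINE_AA,4);
    return cv2.resize(m,(640,400),interpolation=cv2.INTER_AREA)/255.
def look(tag):
    out={}
    for c in("scene","top"):
        f=grab_frame(c);cv2.imwrite(f"pics/{c}{tag}.png",f[:,:,::-1]);out[c]=f
    return out
def bar(c,f,zs):
    hsv=cv2.cvtColor(f,cv2.COLOR_RGB2HSV);uv=proj(c,[[.61,.06,.17]])[0]
    m=cv2.inRange(hsv,(22,120,90),(36,255,255));mm=np.zeros_like(m);u,v=uv.astype(int);mm[v-30:v+30,u-30:u+30]=1
    ys,xs=np.nonzero(m*mm);P=unproj(c,np.c_[xs,ys],zs)[:,:2];cm=P.mean(0);w,V=np.linalg.eigh(np.cov((P-cm).T));d=V[:,1]
    return cm,np.degrees(np.arctan2(d[1],d[0]))%180,len(xs)
E
python3 - <<'E'
from h import *
fr=look("1")
for c in fr:
    for z in (.166,.177): print(c,bar(c,fr[c],z))
M={}
for c in fr:
    r=masks_of(c,"bowl");print(c,[(x["confidence"],x["pixels"].sum()) for x in r]);M[c]=r[0]["pixels"]
    np.save(f"m_{c}.npy",M[c])
    g=masks_of(c,"screw_grip");print([(x["confidence"],x["pixels"].sum()) for x in g])
# fill occlusion: hull of bowl mask
H={}
for c in M:
    ys,xs=np.nonzero(M[c]);h=cv2.convexHull(np.c_[xs,ys].astype(np.int32).reshape(-1,1,2));m=np.zeros((400,640),np.uint8);cv2.fillConvexPoly(m,h,1);H[c]=m.astype(float)
def cost(p,cs=("scene","top"),tilt=30):
    a=p[2];t=np.radians(tilt);rv=np.array([-np.sin(a),np.cos(a),0])*t
    return sum(np.abs(sil(c,bowlpts([p[0],p[1],.107],rv))-H[c]).sum() for c in cs)
for cs in (("scene","top"),("top",),("scene",)):
    b=min(((cost([.609,.062,np.radians(a)],cs),a) for a in range(-180,180,15)))
    r=minimize(cost,[.609,.062,np.radians(b[1])],args=(cs,),method="Nelder-Mead",options=dict(initial_simplex=[[.609,.062,np.radians(b[1])],[.613,.062,np.radians(b[1])],[.609,.066,np.radians(b[1])],[.609,.062,np.radians(b[1]+12)]]))
    print(cs,b,r.x[:2],np.degrees(r.x[2]),r.fun,{c:H[c].sum() for c in H})
# board corners guess
K,r,t=cam("top");print(-cv2.Rodrigues(r)[0].T@t);K,r,t=cam("scene");print(-cv2.Rodrigues(r)[0].T@t)
E
```

```text
scene (array([0.60736149, 0.06651089]), np.float64(20.489988774362786), 123)
scene (array([0.6098558 , 0.05897831]), np.float64(20.489988774362786), 123)
top (array([0.61060009, 0.0608499 ]), np.float64(19.78480424480378), 56)
top (array([0.6087573 , 0.06053281]), np.float64(19.78480424480378), 56)
scene [(0.91, np.int64(1800))]
[(0.67, np.int64(199))]
top [(0.62, np.int64(1162))]
[(0.34, np.int64(160))]
('scene', 'top') (np.float64(149.33333333333334), 15) [0.60813562 0.06011384] 5.5387267281906745 103.12156862745098 {'scene': np.float64(2297.0), 'top': np.float64(1337.0)}
('top',) (np.float64(60.46274509803922), 15) [0.60934895 0.05901265] 4.209944460369698 40.898039215686275 {'scene': np.float64(2297.0), 'top': np.float64(1337.0)}
('scene',) (np.float64(88.87058823529412), 15) [0.60747435 0.06051122] 5.741656594840398 48.96862745098039 {'scene': np.float64(2297.0), 'top': np.float64(1337.0)}
[0.33422842 0.01329501 1.8157137 ]
[ 0.7988474  -0.5117599   1.01046255]
```

drive_tool(series=[[[0.02,0.03,0.02],[0,0,0]],[[0.04,0.07,0.03],[0,0,0]],[[0.06,0.11,0.04],[0,0,0]],[[0.08,0.15,0.05],[0,0,-1]],[[0.1,0.19,0.05],[0,0,-2]],[[0.12,0.23,0.05],[0,0,-3]],[[0.14,0.27,0.05],[0,0,-4]],[[0.16,0.31,0.05],[0,0,-5]]], fingers=0.0)

```text
time: 2.1
tool_pos: [0.4294, -0.2525, 0.2816]
tool_rot: [0.0, 0.984, 0.177, 0.0]
contact_force: [-0.1, -0.7, -0.2]
gripper_width: 0.496
```

drive_tool(series=[[[0.02,0.035,0],[0,0,0]],[[0.042,0.075,0],[0,0,0]],[[0.065,0.115,0],[0,0,0]],[[0.09,0.155,0],[0,0,0]],[[0.115,0.2,0],[0,0,0]],[[0.135,0.24,0],[0,0,0]],[[0.158,0.28,0],[0,0,0]],[[0.18,0.314,0],[0,0,0]]])

```text
time: 2.9
tool_pos: [0.6096, 0.0622, 0.2814]
tool_rot: [-0.0, 0.984, 0.178, 0.0]
contact_force: [-0.2, -0.3, 0.9]
gripper_width: 0.496
```

drive_tool(series=[[[0,0,-0.01],[0,0,0]],[[0,0,-0.04],[0,0,0]],[[0,0,-0.07],[0,0,0]],[[0,0,-0.08],[0,0,0]],[[0,0,-0.08],[0,0,0]]])

```text
time: 3.4
tool_pos: [0.6074, 0.0594, 0.1989]
tool_rot: [-0.0, 0.984, 0.178, -0.002]
contact_force: [-0.1, -0.5, 0.0]
gripper_width: 0.5
```

```bash
python3 - <<'E'
from h import *
s=state();print(s["tool_pos"],s["tool_rot"],s["time"])
fr=look("2")
for c,(u,v) in (("scene",(375,205)),("top",(297,170))):
    f=fr[c][v-50:v+50,u-60:u+60,::-1];cv2.imwrite(f"pics/{c}2z.png",cv2.resize(f,None,fx=5,fy=5,interpolation=cv2.INTER_CUBIC))
    print(c,proj(c,[s["tool_pos"]]),bar(c,fr[c],.166))
E
```

```text
[0.60743625 0.05938935 0.19892724] [-3.82407836e-04  9.84106126e-01  1.77567027e-01 -2.22215873e-03] 3.4
scene [[373.36514579 190.65539578]] (array([0.60811028, 0.06641827]), np.float64(19.334255363104745), 83)
top [[296.53382109 166.22342748]] (array([0.59053388, 0.0537133 ]), np.float64(20.014855622412625), 19)
```

View pics/scene2z.png

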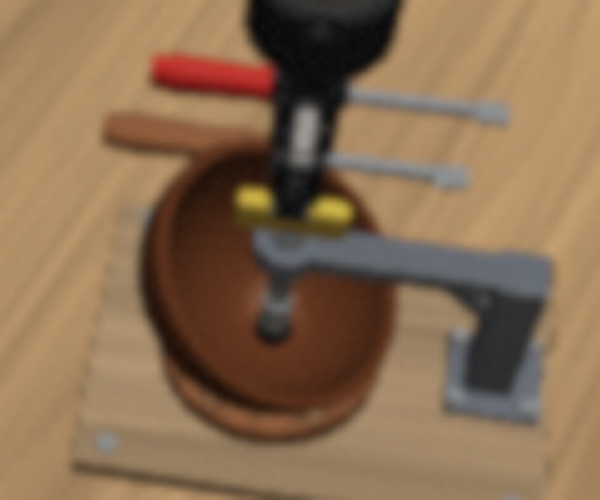

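View pics/top2z.png

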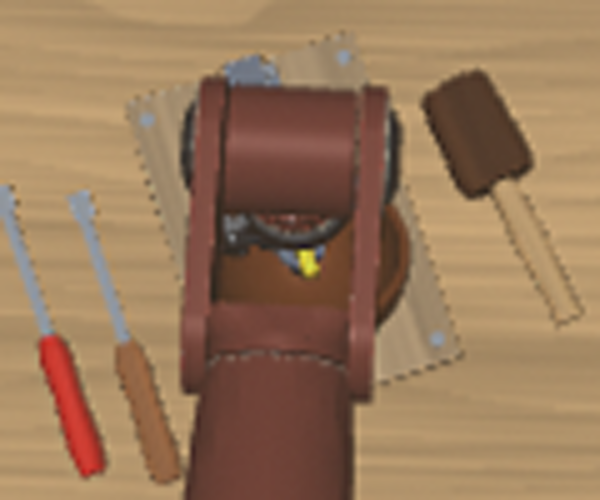

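drive_tool(series=[[[0.001,0,-0.015],[0,0,0]],[[0.001,0,-0.035],[0,0,0]],[[0.001,0,-0.045],[0,0,0]],[[0.001,0,-0.05],[0,0,0]],[[0.001,0,-0.05],[0,0,0]],[[0.001,0,-0.05],[0,0,0]]])

```text
time: 4.1
tool_pos: [0.6104, 0.0598, 0.1521]
tool_rot: [0.0, 0.984, 0.178, 0.001]
contact_force: [0.9, 0.4, 0.3]
gripper_width: 0.502
```

drive_tool(series=[[[0,0,-0.002],[0,0,0]],[[0,0,-0.002],[0,0,0]],[[0,0,-0.002],[0,0,0]],[[0,0,-0.002],[0,0,0]],[[0,0,-0.002],[0,0,0]],[[0,0,-0.002],[0,0,0]]], fingers=1.0)

```text
time: 4.7
tool_pos: [0.6098, 0.0624, 0.1512]
tool_rot: [-0.002, 0.984, 0.178, 0.001]
contact_force: [-4.3, 7.2, 7.0]
gripper_width: 0.138
```

drive_tool(series=[[[-0.001,0.002,0],[0,0,0]],[[-0.001,0.002,0],[0,0,5]],[[-0.001,0.002,0.0003],[0,0,12]],[[-0.001,0.002,0.0005],[0,0,20]],[[-0.001,0.002,0.0006],[0,0,28]],[[-0.001,0.002,0.0008],[0,0,36]],[[-0.001,0.002,0.001],[0,0,44]],[[-0.001,0.002,0.001],[0,0,50]]])

```text
time: 5.5
tool_pos: [0.6095, 0.0628, 0.1523]
tool_rot: [-0.0, 0.815, 0.579, 0.001]
contact_force: [-3.1, 3.2, 6.2]
gripper_width: 0.141
```

drive_tool(series=[[[0,0,0.0003],[0,0,6]],[[0,0,0.0005],[0,0,14]],[[0,0,0.0007],[0,0,22]],[[0,0,0.0009],[0,0,30]],[[0,0,0.001],[0,0,38]],[[0,0,0.001],[0,0,43]],[[0,0,0.001],[0,0,43]],[[0,0,0.001],[0,0,43]]])

```text
time: 6.3
tool_pos: [0.6092, 0.0628, 0.1532]
tool_rot: [-0.0, 0.548, 0.836, 0.001]
contact_force: [-3.0, 3.8, 6.7]
gripper_width: 0.139
```

drive_tool(series=[[[0,0,0],[0,0,0]],[[0,0,0],[0,0,0]],[[0,0,0],[0,0,0]],[[0,0,0],[0,0,0]],[[0,0,0],[0,0,0]]], fingers=0.0)

```text
time: 6.8
tool_pos: [0.6087, 0.0617, 0.1508]
tool_rot: [-0.0, 0.548, 0.836, -0.0]
contact_force: [0.7, -0.4, 0.3]
gripper_width: 0.503
```

drive_tool(series=[[[0,0,0.02],[0,0,0]],[[0,0,0.06],[0,0,0]],[[0,0,0.08],[0,0,-3]],[[-0.04,-0.003,0.09],[0,0,-8]],[[-0.08,-0.007,0.09],[0,0,-13]],[[-0.13,-0.007,0.09],[0,0,-18]],[[-0.17,-0.007,0.09],[0,0,-18]],[[-0.2,-0.007,0.09],[0,0,-18]]], fingers=1.0)

```text
time: 7.6
tool_pos: [0.4068, 0.0548, 0.2408]
tool_rot: [-0.0, 0.672, 0.74, -0.0]
contact_force: [0.4, 0.1, 0.8]
gripper_width: 0.004
```

```bash
cat >> h.py <<'E'
def fit(tag,x0=None,free=False,Z=.107,C0=(.609,.0615),cs=("scene","top")):
    fr=look(tag);H={}
    for c in cs:
        r=masks_of(c,"bowl");M=r[0]["pixels"].astype(np.uint8);print(c,r[0]["confidence"],M.sum())
        k,l,st,_=cv2.connectedComponentsWithStats(M);M=(M)*1
        ys,xs=np.nonzero(M);h=cv2.convexHull(np.c_[xs,ys].astype(np.int32).reshape(-1,1,2));m=np.zeros((400,640),np.uint8);cv2.fillConvexPoly(m,h,1);H[c]=m.astype(float)
        f=fr[c].copy();u,v=(375,205) if c=="scene" else (297,170)
        z=f[v-50:v+50,u-60:u+60,::-1];cv2.imwrite(f"pics/{c}{tag}z.png",cv2.resize(z,None,fx=5,fy=5,interpolation=cv2.INTER_CUBIC))
        print(c,"bar",bar(c,fr[c],.168))
    # rv = (rx,ry) tilt rotvec deg
    def cost(p,cs): 
        rv=np.radians([p[2],p[3],0]);return sum(np.abs(sil(c,bowlpts([p[0]/1000,p[1]/1000,Z],rv))-H[c]).sum() for c in cs)
    for k in (cs,)+tuple((c,) for c in cs):
        s=np.array([C0[0]*1000,C0[1]*1000,*x0],float)
        sx=np.vstack([s]+[s+d for d in np.diag([4,4,8,8])])
        r=minimize(cost,s,args=(k,),method="Nelder-Mead",options=dict(initial_simplex=sx,maxiter=250))
        rx,ry=r.x[2:];print(k,r.x.round(2),"lean az",np.degrees(np.arctan2(-rx,ry)).round(1),"tilt",np.hypot(rx,ry).round(1),"cost",r.fun.round(1))
    return fr,H
E
python3 - <<'E'
from h import *
s=state();print(s["tool_pos"],s["time"])
fit("3",(-3,30))
E
```

```text
[0.40684609 0.05483586 0.24084229] 7.6
scene 0.58 1770
scene bar (array([0.60712724, 0.06616702]), np.float64(113.55610723231165), 92)
top 0.71 1175
top bar (array([0.61088447, 0.06033042]), np.float64(113.83707351732059), 62)
('scene', 'top') [607.74  61.11  -4.37  28.97] lean az 8.6 tilt 29.3 cost 163.7
('scene',) [607.29  62.12  -5.13  31.35] lean az 9.3 tilt 31.8 cost 75.2
('top',) [609.55  58.17   0.81  28.89] lean az -1.6 tilt 28.9 cost 45.2
```

View pics/scene3z.png

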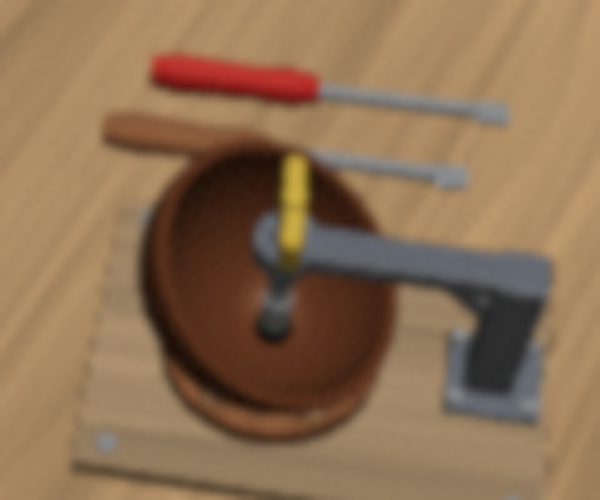

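View pics/top3z.png

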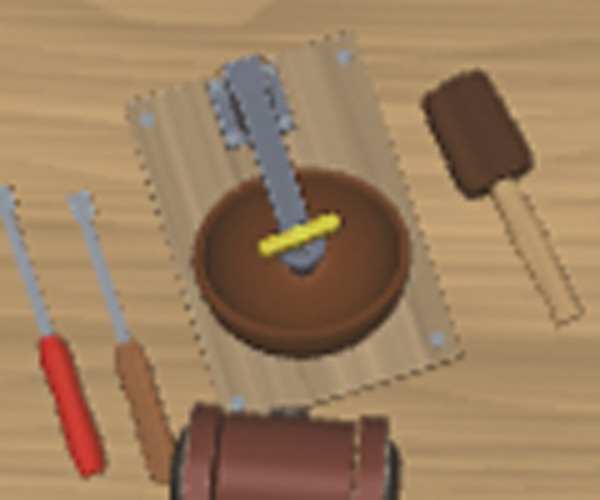

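drive_tool(series=[[[0.04,0,0],[0,0,0]],[[0.08,0,-0.02],[0,0,0]],[[0.11,0,-0.04],[0,0,0]],[[0.126,0,-0.06],[0,0,0]],[[0.126,0,-0.075],[0,0,0]],[[0.126,0,-0.08],[0,0,0]],[[0.126,0,-0.08],[0,0,0]]])

```text
time: 8.5
tool_pos: [0.5341, 0.0549, 0.1601]
tool_rot: [-0.001, 0.672, 0.74, -0.001]
contact_force: [-0.4, 0.3, -0.5]
gripper_width: 0.004
```

drive_tool(series=[[[0,0,-0.005],[0,0,0]],[[0,0,-0.01],[0,0,0]],[[0,0,-0.015],[0,0,0]],[[0,0,-0.02],[0,0,0]],[[0,0,-0.02],[0,0,0]]])

```text
time: 9.0
tool_pos: [0.5338, 0.0547, 0.1425]
tool_rot: [-0.001, 0.672, 0.74, -0.001]
contact_force: [-7.1, -1.3, 5.9]
gripper_width: -0.002
```

```bash
python3 - <<'E'
from h import *
s=state();print(s["tool_pos"],s["contact_force"],s["time"])
fit("4",(-3,25),cs=("scene",))
E
```

```text
[0.53377086 0.05465045 0.14246206] [-7.11240201 -1.34496572  5.93295024] 9.0
scene 0.58 1764
scene bar (array([0.60731012, 0.06592704]), np.float64(114.2257711434443), 92)
('scene',) [607.    60.74  -3.13  25.58] lean az 7.0 tilt 25.8 cost 140.0
('scene',) [607.    60.74  -3.13  25.58] lean az 7.0 tilt 25.8 cost 140.0
```

View pics/scene4z.png

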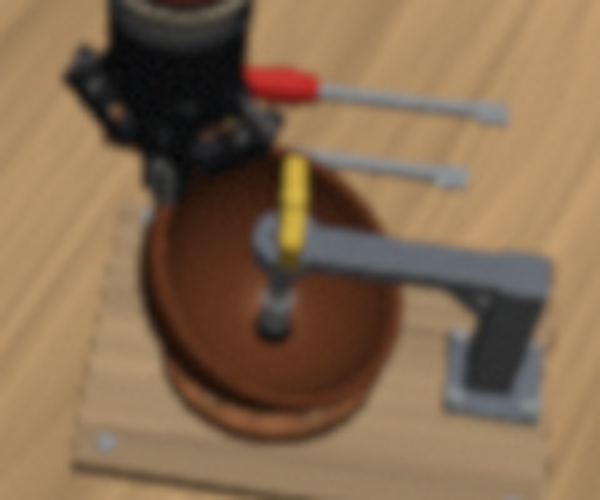

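drive_tool(series=[[[-0.002,0,0],[0,0,0]],[[-0.004,0,-0.004],[0,0,0]],[[-0.0055,0,-0.008],[0,0,0]],[[-0.007,0,-0.012],[0,0,0]],[[-0.008,0,-0.016],[0,0,0]],[[-0.009,0,-0.02],[0,0,0]],[[-0.009,0,-0.02],[0,0,0]]])

```text
time: 9.85
tool_pos: [0.5253, 0.0549, 0.1201]
tool_rot: [-0.001, 0.672, 0.74, -0.0]
contact_force: [0.2, 0.9, -0.3]
gripper_width: -0.002
```

```bash
python3 - <<'E'
from h import *
s=state();print(s["tool_pos"],s["contact_force"],s["time"])
fit("5",(-3,15),cs=("scene",))
E
```

```text
[0.52529223 0.05488035 0.1201336 ] [ 0.17977532  0.90902126 -0.33568505] 9.85
scene 0.68 1725
scene bar (array([0.60724676, 0.06612218]), np.float64(113.44890804813724), 89)
('scene',) [608.59  62.97  -4.69   8.91] lean az 27.7 tilt 10.1 cost 119.8
('scene',) [608.59  62.97  -4.69   8.91] lean az 27.7 tilt 10.1 cost 119.8
```

View pics/scene5z.png

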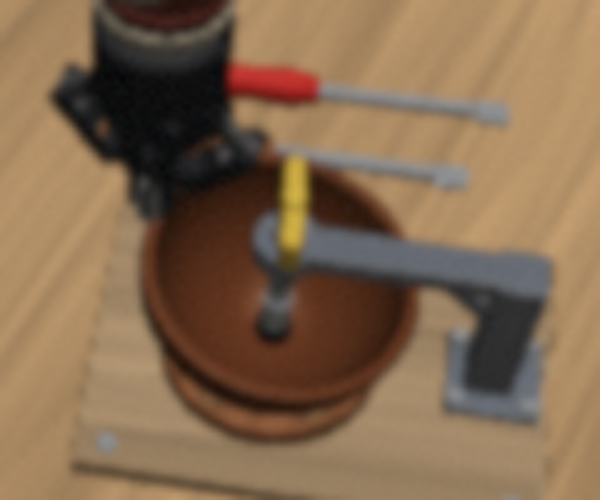

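drive_tool(series=[[[-0.001,0,-0.003],[0,0,0]],[[-0.001,0,-0.006],[0,0,0]],[[-0.001,0,-0.009],[0,0,0]],[[-0.001,0,-0.011],[0,0,0]],[[-0.001,0,-0.012],[0,0,0]],[[-0.001,0,-0.012],[0,0,0]]])

```text
time: 10.6
tool_pos: [0.5247, 0.0548, 0.109]
tool_rot: [-0.0, 0.672, 0.74, -0.0]
contact_force: [-1.3, -0.3, 1.7]
gripper_width: -0.001
```

drive_tool(series=[[[0,0,0.02],[0,0,0]],[[0,0,0.06],[0,0,0]],[[-0.03,0,0.08],[0,0,0]],[[-0.07,0,0.1],[0,0,0]],[[-0.1,0,0.12],[0,0,0]],[[-0.12,0,0.13],[0,0,0]]])

```text
time: 11.2
tool_pos: [0.4042, 0.0549, 0.2409]
tool_rot: [0.001, 0.672, 0.74, 0.001]
contact_force: [0.5, 0.5, 0.4]
gripper_width: 0.003
```

```bash
python3 - <<'E'
from h import *
s=state();print(s["tool_pos"],s["contact_force"],s["time"])
fit("6",(0,0))
E
```

```text
[0.40420592 0.05494005 0.24087247] [0.48480348 0.46653759 0.40235757] 11.2
scene 0.6 1859
scene bar (array([0.60708494, 0.06633528]), np.float64(113.52433229417007), 84)
top 0.94 1245
top bar (array([0.61109612, 0.0601228 ]), np.float64(113.49026406700835), 61)
('scene', 'top') [609.23  61.41  -1.17   3.59] lean az 18.0 tilt 3.8 cost 144.5
('scene',) [ 6.0803e+02  6.0870e+01 -2.6000e-01  1.6700e+00] lean az 9.0 tilt 1.7 cost 73.5
('top',) [611.77  61.96  -5.14   9.74] lean az 27.8 tilt 11.0 cost 52.1
```

View pics/scene6z.png

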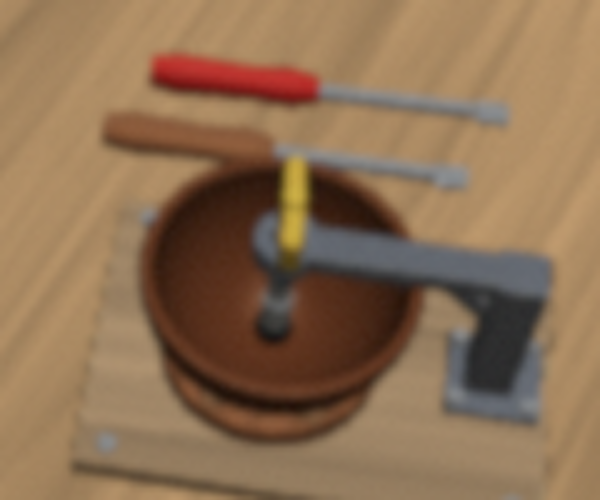

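View pics/top6z.png

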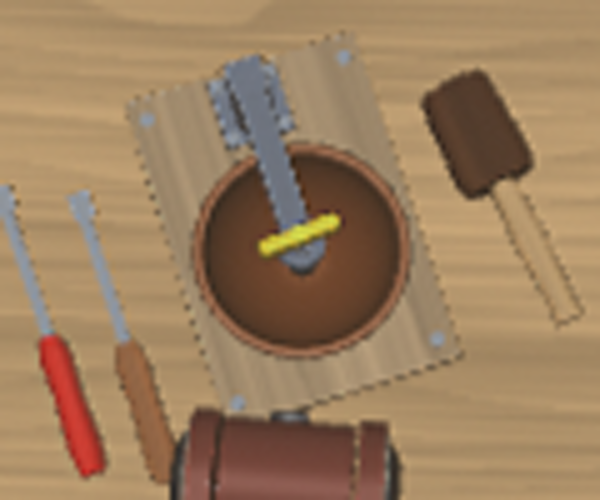

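```bash
cat > f.py <<'E'
from h import *
def hull(M):
    ys,xs=np.nonzero(M);h=cv2.convexHull(np.c_[xs,ys].astype(np.int32).reshape(-1,1,2));m=np.zeros((400,640),np.uint8);cv2.fillConvexPoly(m,h,1);return m.astype(float)
C={"scene":(.6074,.0613),"top":(.6095,.0586)}
def go(Hs):
    def cost(p): 
        rv=np.radians([p[0],p[1],0]);return sum(np.abs(sil(c,bowlpts([*C[c],.107],rv))-H).sum() for c,H in Hs)
    s=np.zeros(2);r=minimize(cost,s,method="Nelder-Mead",options=dict(initial_simplex=[[0,0],[8,0],[0,8]],maxiter=150));return r.x.round(2),round(r.fun,1)
def run(tag,n=2):
    A=[]
    for i in range(n):
        look(tag+"_%d"%i)
        for c in ("scene","top"):
            H=hull(masks_of(c,"bowl")[0]["pixels"]);A.append((c,H));print(c,go([(c,H)]))
    print("all",go(A),"scene",go([a for a in A if a[0]=="scene"]))
E
python3 - <<'E'
from f import *
run("7")
E
```

```text
scene (array([-1.82,  1.4 ]), np.float64(77.1))
top (array([3.98, 6.3 ]), np.float64(64.5))Traceback (most recent call last):
  File "<stdin>", line 2, in <module>
  File "f.py", line 14, in run
    H=hull(masks_of(c,"bowl")[0]["pixels"]);A.append((c,H));print(c,go([(c,H)]))
           ~~~~~~~~~~~~~~~~~~^^^
IndexError: list index out of range
```

drive_tool(series=[[[0.04,-0.01,0],[0,0,0]],[[0.08,-0.02,-0.03],[0,0,0]],[[0.11,-0.021,-0.06],[0,0,0]],[[0.13,-0.021,-0.09],[0,0,0]],[[0.13,-0.021,-0.12],[0,0,0]],[[0.13,-0.021,-0.126],[0,0,0]],[[0.13,-0.021,-0.126],[0,0,0]]])

```text
time: 12.45
tool_pos: [0.5339, 0.0339, 0.1119]
tool_rot: [-0.001, 0.672, 0.74, -0.001]
contact_force: [-0.3, -1.0, 0.9]
gripper_width: 0.0
```

drive_tool(series=[[[0,0,-0.002],[0,0,0]],[[0,0,-0.004],[0,0,0]],[[0,0,-0.006],[0,0,0]],[[0,0,-0.007],[0,0,0]],[[0,0,-0.007],[0,0,0]],[[0,0,-0.007],[0,0,0]]])

```text
time: 13.05
tool_pos: [0.5353, 0.0338, 0.1069]
tool_rot: [0.0, 0.672, 0.74, 0.0]
contact_force: [0.2, 0.7, 2.0]
gripper_width: 0.001
```

drive_tool(series=[[[0,0,0.02],[0,0,0]],[[0,0,0.06],[0,0,0]],[[-0.03,0.01,0.08],[0,0,0]],[[-0.07,0.02,0.1],[0,0,0]],[[-0.1,0.021,0.12],[0,0,0]],[[-0.13,0.021,0.134],[0,0,0]],[[-0.13,0.021,0.134],[0,0,0]]], fingers=0.0)

```text
time: 13.75
tool_pos: [0.4041, 0.0551, 0.2431]
tool_rot: [0.002, 0.672, 0.74, 0.002]
contact_force: [0.7, 0.3, 0.7]
gripper_width: 0.501
```

```bash
python3 - <<'E'
from f import *
s=state();print(s["tool_pos"],s["time"])
A=[]
for i in range(3):
    f=grab_frame("scene");cv2.imwrite("pics/scene8.png",f[:,:,::-1])
    r=masks_of("scene","bowl")
    if r: A.append(("scene",hull(r[0]["pixels"])));print(go(A[-1:]))
print(go(A))
z=f[155:255,315:435,::-1];cv2.imwrite("pics/scene8z.png",cv2.resize(z,None,fx=5,fy=5,interpolation=cv2.INTER_CUBIC))
# overlay level rim
zz=cv2.resize(z,None,fx=5,fy=5,interpolation=cv2.INTER_CUBIC)
th=np.linspace(0,2*np.pi,73)
for R,col in((.085,(0,255,0)),(.076,(255,255,0))):
    p=proj("scene",np.c_[C["scene"][0]+R*np.cos(th),C["scene"][1]+R*np.sin(th),.107+0*th])
    p=((p-[315,155]+.5)*5).astype(int);cv2.polylines(zz,[p.reshape(-1,1,2)],True,col,1)
cv2.imwrite("pics/scene8o.png",zz)
E
```

```text
[0.40409529 0.05510489 0.24309168] 13.75
(array([-1.78,  0.68]), np.float64(58.8))
(array([-0.61, -1.3 ]), np.float64(64.9))
(array([-2.2 , -3.99]), np.float64(126.1))
(array([-1.41, -0.46]), np.float64(259.3))
```

View pics/scene8o.png

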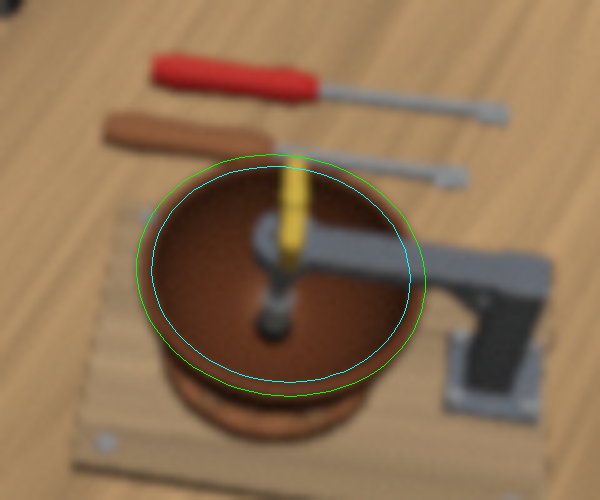

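drive_tool(series=[[[0.04,0.001,0],[0,0,3]],[[0.085,0.003,0],[0,0,9]],[[0.13,0.005,0],[0,0,15]],[[0.17,0.007,0],[0,0,18]],[[0.205,0.007,0],[0,0,18]],[[0.205,0.007,-0.01],[0,0,18]],[[0.205,0.007,-0.03],[0,0,18]],[[0.205,0.007,-0.03],[0,0,18]]])

```text
time: 14.85
tool_pos: [0.6075, 0.0618, 0.205]
tool_rot: [-0.004, 0.548, 0.836, -0.002]
contact_force: [-0.3, 0.2, -0.6]
gripper_width: 0.498
```

drive_tool(series=[[[0,0,-0.015],[0,0,0]],[[0,0,-0.035],[0,0,0]],[[0,0,-0.05],[0,0,0]],[[0,0,-0.058],[0,0,0]],[[0,0,-0.058],[0,0,0]],[[0,0,-0.058],[0,0,0]]])

```text
time: 15.45
tool_pos: [0.6102, 0.0618, 0.1529]
tool_rot: [0.0, 0.548, 0.836, 0.0]
contact_force: [-1.1, -0.0, -0.0]
gripper_width: 0.495
```

drive_tool(series=[[[0,0,0],[0,0,0]],[[0,0,0],[0,0,0]],[[0,0,0],[0,0,0]],[[0,0,0],[0,0,0]],[[0,0,0],[0,0,0]],[[0,0,0],[0,0,0]]], fingers=1.0)

```text
time: 16.05
tool_pos: [0.6099, 0.0615, 0.154]
tool_rot: [0.0, 0.548, 0.836, -0.0]
contact_force: [-3.9, -1.4, 5.9]
gripper_width: 0.137
```

drive_tool(series=[[[0,0,0],[0,0,-5]],[[0,0,-0.0003],[0,0,-12]],[[0,0,-0.0005],[0,0,-20]],[[0,0,-0.0006],[0,0,-28]],[[0,0,-0.0008],[0,0,-36]],[[0,0,-0.001],[0,0,-44]],[[0,0,-0.001],[0,0,-50]],[[0,0,-0.001],[0,0,-50]]])

```text
time: 16.85
tool_pos: [0.609, 0.0614, 0.1528]
tool_rot: [-0.0, 0.851, 0.525, -0.001]
contact_force: [-8.3, -0.9, 6.1]
gripper_width: 0.142
```

drive_tool(series=[[[0,0,-0.0002],[0,0,-6]],[[0,0,-0.0004],[0,0,-14]],[[0,0,-0.0006],[0,0,-22]],[[0,0,-0.0008],[0,0,-30]],[[0,0,-0.001],[0,0,-38]],[[0,0,-0.001],[0,0,-43.5]],[[0,0,-0.001],[0,0,-43.5]],[[0,0,-0.001],[0,0,-43.5]]])

```text
time: 17.65
tool_pos: [0.6085, 0.062, 0.1519]
tool_rot: [-0.0, 0.985, 0.174, -0.002]
contact_force: [-10.5, -0.2, 9.2]
gripper_width: 0.135
```

```bash
python3 - <<'E'
from plant import *
s=state();q=s["tool_rot"];import numpy as np;print(2*np.degrees(np.arctan2(q[2],q[1])),s["contact_force"],s["ft_torque"],s["tool_pos"])
E
```

```text
19.996980352256813 [-10.51151461  -0.16306305   9.19302916] [-0.06964048  1.59624201 -0.03065159] [0.60845308 0.06201929 0.15188281]
```

drive_tool(series=[[[0,0,0],[0,0,0]],[[0,0,0],[0,0,0]],[[0,0,0],[0,0,0]],[[0,0,0],[0,0,0]],[[0,0,0.02],[0,0,0]],[[0,0,0.06],[0,0,0]],[[-0.02,0,0.1],[0,0,0]],[[-0.06,0,0.12],[0,0,0]]], fingers=0.0)

```text
time: 18.45
tool_pos: [0.5519, 0.0616, 0.2746]
tool_rot: [0.001, 0.985, 0.173, 0.003]
contact_force: [-0.5, 0.3, 0.7]
gripper_width: 0.5
```

drive_tool(series=[[[-0.04,0,0],[0,0,0]],[[-0.08,0,0],[0,0,0]],[[-0.12,0,0],[0,0,0]],[[-0.14,0,0],[0,0,0]],[[-0.14,0,0],[0,0,0]]])

```text
time: 18.95
tool_pos: [0.4087, 0.062, 0.2705]
tool_rot: [0.0, 0.985, 0.174, 0.001]
contact_force: [1.0, -0.1, 0.5]
gripper_width: 0.501
```

```bash
python3 - <<'E'
from f import *
s=state();print(s["tool_pos"],s["time"])
fr=look("9")
for c in fr: print(c,bar(c,fr[c],.168))
A=[]
for i in range(3):
    f=grab_frame("scene")
    r=masks_of("scene","bowl")
    if r: A.append(("scene",hull(r[0]["pixels"])));print(go(A[-1:]))
z=f[155:255,315:435,::-1]
zz=cv2.resize(z,None,fx=5,fy=5,interpolation=cv2.INTER_CUBIC)
th=np.linspace(0,2*np.pi,73)
for R,col in((.085,(0,255,0)),(.076,(255,255,0))):
    p=proj("scene",np.c_[C["scene"][0]+R*np.cos(th),C["scene"][1]+R*np.sin(th),.107+0*th])
    p=((p-[315,155]+.5)*5).astype(int);cv2.polylines(zz,[p.reshape(-1,1,2)],True,col,1)
cv2.imwrite("pics/scene9o.png",zz)
E
```

```text
[0.40868033 0.06195635 0.27054895] 18.95
scene (array([0.60829137, 0.06550688]), np.float64(20.111438867760313), 127)
top (array([0.61026504, 0.06079224]), np.float64(19.78480424480378), 56)
(array([-0.87,  0.58]), np.float64(90.1))
(array([-1.67, -4.  ]), np.float64(82.5))
(array([ 0.49, -2.38]), np.float64(59.0))
```

View pics/scene9o.png

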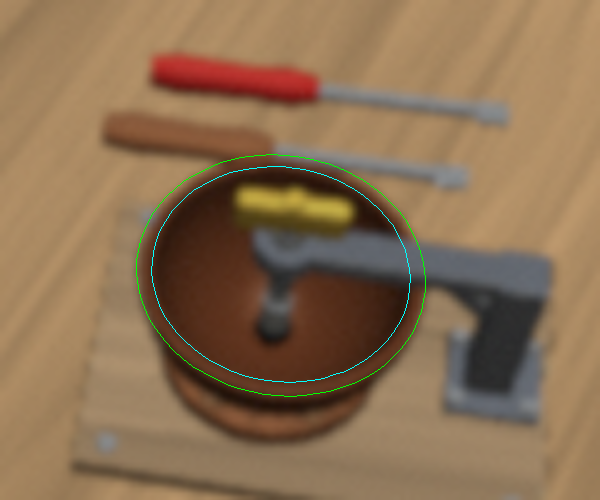

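View pics/top9.png

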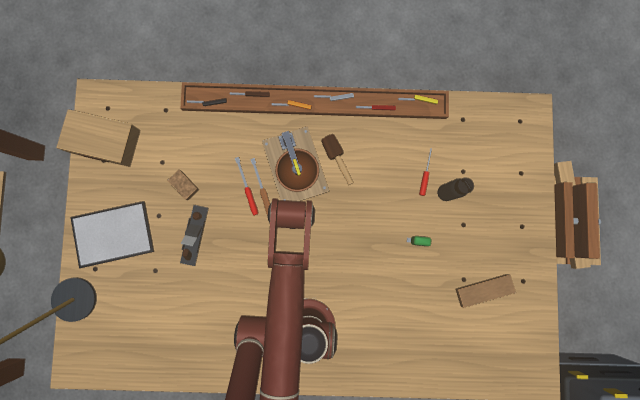

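```bash
python3 - <<'E'
from f import *
from scipy.ndimage import map_coordinates, gaussian_filter
th=np.radians(np.arange(0,360,2))
for name in ("scene8","scene9","scene3"):
    g=cv2.cvtColor(cv2.imread(f"pics/{name}.png"),cv2.COLOR_BGR2LAB)[:,:,0].astype(float);g=gaussian_filter(g,.7)
    def ring(p,R):
        Rm=cv2.Rodrigues(np.radians([p[2],p[3],0]).astype(float))[0]
        P=np.c_[R*np.cos(th),R*np.sin(th),0*th]@Rm.T+[p[0]/1000,p[1]/1000,.107]
        uv=proj("scene",P);return map_coordinates(g,[uv[:,1],uv[:,0]],order=1)
    # outer edge: outside-brighter; inner: rim brighter than inside
    def cost(p):
        o=np.clip(ring(p,.0885)-ring(p,.0815),-15,40); i=np.clip(ring(p,.0795)-ring(p,.0725),-15,20)
        return -(o.mean()+i.mean())
    s0=[607.4,61.3,0,0] if name!="scene3" else [607.4,61.3,-3,30]
    for s in (s0,np.array(s0)+[0,0,3,-3],np.array(s0)+[0,0,-3,3]):
        s=np.array(s,float);r=minimize(cost,s,method="Nelder-Mead",options=dict(initial_simplex=np.vstack([s]+[s+d for d in np.diag([2,2,4,4])]),maxiter=400));print(name,r.x.round(2),r.fun.round(2))
E
```

```text
scene8 [612.03  51.47   9.3    0.74] -45.2
scene8 [609.51  59.97  -0.9   -0.97] -36.76Traceback (most recent call last):
  File "<stdin>", line 16, in <module>
    res = _minimize_neldermead(fun, x0, args, callback, bounds=bounds,
                               **options)
    fxcc = func(xcc)
    fx = function(np.copy(x), *(wrapper_args + args))
  File "<stdin>", line 12, in cost
  File "<stdin>", line 9, in ring
  File "h.py", line 8, in proj
    K,r,t=cam(c);return cv2.projectPoints(np.asarray(P,float).reshape(-1,3),r,t,K,None)[0].reshape(-1,2)
          ~~~^^^
  File "h.py", line 5, in cam
    m=camera_model(c);f=200/np.tan(np.radians(m["fovy"]/2))
ValueError: time passes only in moves, steps and waits
```

drive_tool(series=[[[0,0,0],[0,0,0]]])

```text
time: 19.45
tool_pos: [0.4102, 0.0618, 0.2701]
tool_rot: [-0.0, 0.985, 0.173, -0.0]
contact_force: [-0.0, -0.8, 0.3]
gripper_width: 0.504
```

```bash
python3 - <<'E'
from h import *
import h
from scipy.ndimage import map_coordinates, gaussian_filter
cc=cam("scene");h.cam=lambda c:cc
th=np.radians(np.arange(0,360,2))
for name in ("scene8","scene9","scene6","scene3"):
    g=cv2.cvtColor(cv2.imread(f"pics/{name}.png"),cv2.COLOR_BGR2LAB)[:,:,0].astype(float);g=gaussian_filter(g,.6)
    def ring(p,c,R):
        Rm=cv2.Rodrigues(np.radians([p[0],p[1],0]).astype(float))[0]
        P=np.c_[R*np.cos(th),R*np.sin(th),0*th]@Rm.T+[c[0]/1000,c[1]/1000,.107]
        uv=h.proj("scene",P);return map_coordinates(g,[uv[:,1],uv[:,0]],order=1)
    for c in ((607.4,61.3),(608.5,61),(608.5,62.5)):
        cost=lambda p:-(np.clip(ring(p,c,.0885)-ring(p,c,.0815),-15,40).mean()+np.clip(ring(p,c,.0795)-ring(p,c,.0725),-15,20).mean())
        s=np.array([0.,0.] if name!="scene3" else [-3,28.])
        r=minimize(cost,s,method="Nelder-Mead",options=dict(initial_simplex=np.vstack([s-2,s+[4,0],s+[0,4]])));print(name,c,r.x.round(2),r.fun.round(2))
E
```

```text
scene8 (607.4, 61.3) [-2.78 -5.29] -35.64
scene8 (608.5, 61) [-0.66  0.08] -36.6
scene8 (608.5, 62.5) [-5.12 -2.32] -35.82
scene9 (607.4, 61.3) [-0.38 -0.86] -37.64
scene9 (608.5, 61) [-0.53 -0.1 ] -38.48
scene9 (608.5, 62.5) [-4.38 -2.76] -37.72
scene6 (607.4, 61.3) [-0.3   0.58] -35.73
scene6 (608.5, 61) [-0.73  0.26] -36.52
scene6 (608.5, 62.5) [-4.65 -2.8 ] -35.78
scene3 (607.4, 61.3) [-2.84 28.71] -30.98
scene3 (608.5, 61) [-2.44 30.02] -31.16
scene3 (608.5, 62.5) [-3.9  30.64] -30.58
```

```bash
python3 -c "
from plant import *
print(job_done())"
```

```text
the job is handed in; nothing more can be done
None
```

I freed the bowl, levelled it, clamped it again and handed the job in at about 19.5 s of the 67 s allowed.

- **Loosening:** I turned the clamp screw about 93° anticlockwise by its yellow bar.
- **Levelling:** I pressed the raised side of the rim down in two goes, to the rim-level height of 107 mm. The second push was aimed slightly to one side to take out the last couple of degrees.
- **Tightening:** I turned the screw back clockwise, let go and moved the arm clear.

**Last checks**
- **Screw:** the bar reads 19.8° in the top camera, the same as at the start. In the scene camera it reads 20.1° against 20.5°.
- **Level:** the best rim-edge fit in the scene picture gives a tilt of about 0.5°. The same fit gave 30° before the push, which matches the stated lean.
- **Forces:** the readings at the end of each move stayed below about 15 N.
- **Other tools:** they look undisturbed in the last top picture. I did not measure them one by one.

**Checks that disagreed or failed**
- **Mask fits:** the three last fits of the bowl's outline were noisy, at about 1° to 4° of tilt.
- **Edge fit:** it depends on the assumed bowl centre. A centre 1.5 mm off read about 5°, but matched the picture less well.
- **Top camera:** its outline showed tilt too poorly to use.
- **Clamp hold:** I did not test it directly. I inferred it from the screw being back at its starting angle.

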